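# Slide the board carrier home in the test dock and start the test

## Robot

A 6-joint arm with a two-finger parallel gripper is mounted at the origin on the work surface. World frame = base frame: x ahead of the robot, y to its left, z up, the work surface at z = 0. Lengths are in m, angles in rad, forces in N, time in s.
With the tool pointing down it reaches from about 0.4 to 0.925 m from the base axis. Payload 3.4 kg.
Tool frame: the origin (TCP) lies between the finger pads; the fingertips stand 25 mm ahead of it and the grasp point (between the pads) lies 6 mm ahead of it (arm.tips_ahead is the z of the fingertips in the tool frame, in m); z points along the fingers, y is the line along which they close (so a half turn about z gives the same grasp; the last joint's range is limited). The gripper opens to 85 mm and grips with 20 to 120 N. Pads are 22 mm wide; open, the fingers measure 114 mm over their backs; the gripper's body (76 mm by 85 mm) begins 54 mm behind the grasp point. The pads swing forward as they close: fully open they stand 13 mm farther back than shut.
Start: joints at [-0.073, 0.307, 1.506, -0, 1.328, -0.073], TCP at [0.575, -0, 0.256] pointing down, gripper open.
Joint ranges: [-3.12, 3.12], [-1.05, 2.28], [0.14, 2.33], [-1.42, 4.57], [0.1, 2.73], [-2.68, 2.68]. Speed limits (rad/s): [2.57, 2.57, 3.14, 3.14, 3.14, 3.14].

## Interface

Orientations are given as a unit quaternion [x, y, z, w].
In Python, from cell import arm gives the robot as it stands. The module is installed in compiled form; this text tells all that it offers.
- The arm moves only by the tool play_rows, never from a script. Its argument "commands" is a list of rows, each an object of numbers: "dx", "dy", "dz": the shift along the world's x, y, z as a fraction of full scale; "spin": the turn about the world's z as a fraction of full scale. A call has 1 to 5 rows; each row is the pose to reach, as a shift and turn from the pose commanded when the call began; what a row does not reach only later rows make up. Full scale, the value 1, is 600 mm for a shift and 90 degrees for a turn. A row lasts 1/10 s, in which the tool goes at most 50 mm and 8.59 degrees, less where a joint would pass 70% of its speed; a pose out of reach is approached as far as the arm can. A call with a number of a shift or a turn outside -1 to 1 is refused whole. A call with a gripper value outside its range is refused whole. "jaw" is the closure, from 0 (fully open) to 1 (shut), set as the call begins (left out, the last holds). The fingers move at their own pace and stop on an object; "squeeze" is the grip in N (left out, the last holds). Time passes only in rows, so rows that repeat a pose let the fingers close. It gives the time, the measured TCP pose, the force, the opening and the grip force at its end, in the units of the state.
- arm.sense(): the state, without advancing time (a new reading comes with each control period).
- arm.grab_frame(name): name is "scene" or "side" or "wrist"; returns a dict with "pixels" (400x640x3 uint8, red, green, blue), "camera_matrix" (3x3 intrinsics, pixels), "k1" (the pictures are not rectified: a ray, as slopes to the right and down, at radius r is drawn at 1 + k1 r^2 times it, then the intrinsics apply), "extrinsics" (4x4, takes a point from world to camera coordinates). Camera axes: x right, y down, z forward; pixel columns grow to the right and rows downward; lengths in m; the calibration is good to about 2 mm. A picture is of the moment at which its call begins. There is no depth.
- arm.hand_in(): hands the job in; it is judged then, once.
The state is a dict: "time_s": time; "joint_pos": joint angles; "dq": joint speeds; "joint_torque": joint torques, N m; "position": TCP position; "tool_rot": TCP orientation; "contact_force": force on the tool from outside, world axes, zero at the start; "wrist_torque": the same for the moment, N m; "finger_gap": finger opening in m; "gripper_force": force on a finger pad.
Only numpy, scipy, OpenCV 4.12 (cv2) and the standard library are available. Lean on these libraries where they do the work, as an engineer would, in place of code of your own. Each camera call takes 0.05 s, during which the arm holds its last target. There are 200 camera calls.

## Task

Push the black circuit-board carrier along the mat with the fingertips, never lifting it, until it sits square in the corner of the test dock, with its gold edge fully home against the white contact block and its long side flush against the grey rail. Then press the green start button on the rail all the way down and let it come up again. Leave everything else on the bench where it is.

Things in the scene. Friction and masses are not known exactly. Their poses are not given: they have to be found in the camera images.
- dock: Fixed L-shaped test dock on the green mat, at any slight turn. Origin: inner corner of the L, at mat level. Beyond +x the white contact block (face at x = 0, y 0 to -100 mm, 40 mm thick, 30 high, gold strip on its face); beyond +y the grey rail (face at y = 0, x -220 to +40 mm, 70 mm wide, 30 high). The carrier belongs in the open quarter at -x, -y.
- seat (a point): Point of the dock where the carrier's centre lies when the carrier is pushed fully home in the corner: 55 mm from the contact block's face, 40 mm from the rail's face, 12 mm above the mat; same axes as the dock.
- carrier_center (a point): Centre (12 mm above the mat) of the loose board carrier: black block 110 mm along its x, 80 along its y, 22 high, about 0.3 kg, green circuit board on top (small parts up to 33 mm above the mat). Gold contact edge at its +x end, which starts facing the contact block, at most 20 degrees askew, 40-80 mm short of the block and 50-100 mm off the rail. Slides on the mat; stops on touching rail or block.
- start_top (a point): Centre of the top of the green round start button (28 mm diameter) on top of the dock's rail, 30 mm behind the contact block's face and 45 mm into the rail; presses straight down.
- start (a joint): Travel of the start button: 0 released, 0.006 m fully pressed; its spring takes about 5 N fully down and returns it.
- wire_spool: Bystander, not to be moved: spool of copper wire with white flanges, standing, 44 dia x 38 mm; origin at its underside.
- flux_tin: Bystander, not to be moved: white round flux tin with yellow cap, 50 dia x 40 mm; origin at its underside.
- screwdriver: Bystander, not to be moved: screwdriver lying on the mat, 180 x 25 mm; origin near its middle, handle to its -x.
- solder_reel: Bystander, not to be moved: reel of solder with blue flanges, standing, 56 dia x 44 mm; origin at its underside.
- multimeter: Bystander, not to be moved: yellow multimeter lying flat, 170 x 85 x 38 mm; origin at its underside.
- parts_box: Bystander, not to be moved: whitish clear closed parts box with a red label, 104 x 79 x 44 mm; origin at its underside.
- iron_stand: Bystander, not to be moved: soldering iron stand, steel spiral on a dark base, 115 high, base 100 x 70 mm; origin at its underside.
Not all that is in view belongs to the job. Of the things like the part that bears carrier_center, leave any that is pink; of the rest the smaller one is meant.

How it is judged:
On the way, in this order (a step that is already met when the one before it is completed fails the run):
1. the carrier sits home in the corner, against the contact block and the rail (x of carrier_center in the frame of seat between -0.004 and 0.004 m and y of carrier_center in the frame of seat between -0.004 and 0.004 m and angle between the x axis of carrier_center and the x axis of seat, either way round below 0.06 rad), for 0.2 s.
2. the start button is pressed down while the carrier is home (all of step 1 and value of joint start above 0.0045 m), for 0.05 s.
At the end, for the whole second after the job is handed in: The carrier lies flat and still with its centre within 4 mm of its seat both along and across the dock, within 0.06 rad (3.4 degrees) of square, and the start button, having been pressed at least 4.5 of its 6 mm after the carrier was home, is up again (all of step 1 and height (world z) of carrier_center below 0.015 m and linear speed of carrier below 0.01 m/s and value of joint start below 0.0015 m); the robot touches nothing.
It fails at once if the carrier is lifted off the mat or tipped (height (world z) of carrier_center above 0.018 m or angle between carrier_center's own z axis and vertical above 0.15 rad).
It fails at once if a bystander is moved more than 15 mm (distance of any of wire_spool, flux_tin, screwdriver, solder_reel, multimeter, parts_box, iron_stand from where it was at the start of the episode above 0.015 m).
It also fails if it takes over 58 s, if anything falls off the work surface, if the arm or the gripper's body presses on something with over 40 N, if the wrist force passes 120 N, or if a joint passes its speed limit or range.

## Working session

There is one attempt and no reset: what is moved stays moved. The work goes in short steps, Python scripts to look and compute and a tool call to move; the robot and the scene stay as the last step left them, time stands still between calls to the robot, and variables do not carry over. Pictures are saved under pics/ and viewed, at most 10 in all, crops included, and the job is handed in when it is done.

Besides the shell and the picture viewer there is one more tool, called as name([rows], argument=value, ...), one row to a line, values as JSON. play_rows: Moves the arm, as the interface text tells. Shift numbers are shares of 600 mm and turn numbers shares of 90 degrees, none past 1 either way. Its arguments: {"type":"object","properties":{"commands":{"type":"array","items":{"type":"object","properties":{"dx":{"type":"number"},"dy":{"type":"number"},"dz":{"type":"number"},"spin":{"type":"number"}}}},"jaw":{"type":"number"},"squeeze":{"type":"number"}},"required":["commands"]}

```bash
mkdir -p pics
cat > h.py <<'E'
from cell import arm
import cv2, numpy as np
def grab(n, save=None):
    f=arm.grab_frame(n)
    if save: cv2.imwrite('pics/'+save, np.ascontiguousarray(f['pixels'][:,:,::-1]))
    np.savez('%s.npz'%n, **{k:np.array(v) for k,v in f.items()})
    return f
def load(n): return dict(np.load('%s.npz'%n))
def ray(f,u,v):
    K=np.array(f['camera_matrix']);E=np.array(f['extrinsics']);k=float(f['k1'])
    p=cv2.undistortPoints(np.array([[[u,v]]],float),K,np.array([k,0,0,0.]))[0,0]
    R=E[:3,:3]; return -R.T@E[:3,3], R.T@np.array([p[0],p[1],1])
def atz(f,u,v,z):
    o,d=ray(f,u,v); return o+d*(z-o[2])/d[2]
def proj(f,P):
    K=np.array(f['camera_matrix']);E=np.array(f['extrinsics'])
    return cv2.projectPoints(np.array(P,float).reshape(-1,1,3),cv2.Rodrigues(E[:3,:3])[0],E[:3,3],K,np.array([float(f['k1']),0,0,0.]))[0][:,0]
E
python3 - <<'E'
from h import *
for n in('scene','side','wrist'):
    f=grab(n,n+'0.png'); o,_=ray(f,320,200); print(n,o.round(3),float(f['k1']),atz(f,320,200,0).round(3))
print(arm.sense())
E
```

```text
scene [ 1.272 -0.4    0.773] -0.01566907669528271 [0.479 0.065 0.   ]
side [ 0.463 -0.989  0.663] -0.037772173183235176 [0.575 0.139 0.   ]
wrist [0.575 0.08  0.374] -0.021103505930460925 [ 0.576 -0.044  0.   ]
{'time_s': 0.15, 'joint_pos': array([-7.35265948e-02,  3.07414080e-01,  1.50737391e+00,  1.29129426e-06,
        1.32836053e+00, -7.35066393e-02]), 'dq': array([ 5.74113622e-04, -5.65628668e-03, -4.74472552e-03,  1.44858832e-03,
       -8.65263581e-04, -6.21738045e-05]), 'joint_torque': array([ 7.71606137e-04, -4.57977819e+01, -2.52218986e+01, -9.54763436e-05,
        8.49722768e-03, -4.89260890e-05]), 'position': array([ 5.74521558e-01, -4.13958580e-06,  2.55584975e-01]), 'tool_rot': array([ 7.07113732e-01,  7.07099402e-01, -5.07716083e-04, -5.89407101e-04]), 'contact_force': array([-0.34223446, -0.1019779 ,  0.3987565 ]), 'wrist_torque': array([-0.01714545, -0.05268534, -0.03783084]), 'gripper_force': 0.0, 'finger_gap': 0.08514927786527951}
```

View pics/scene0.png

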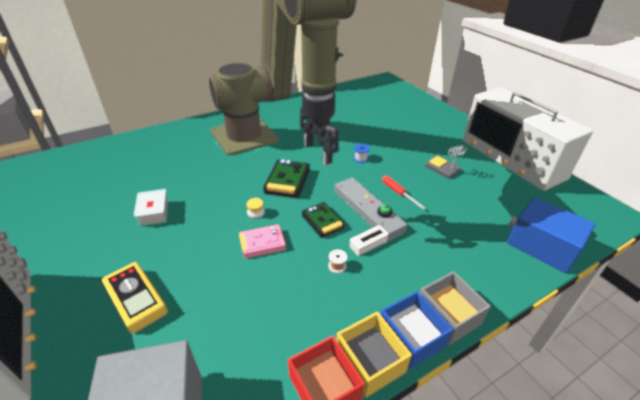

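View pics/side0.png

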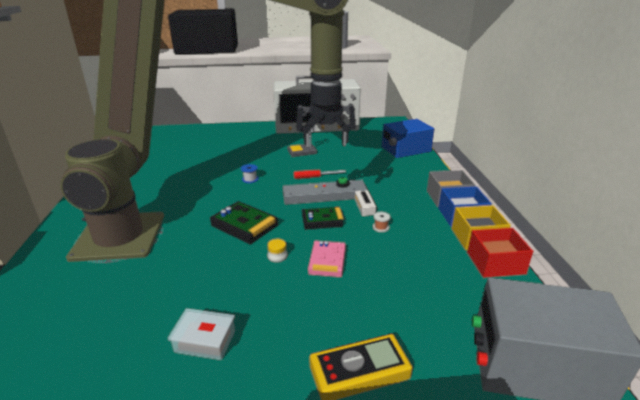

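View pics/wrist0.png

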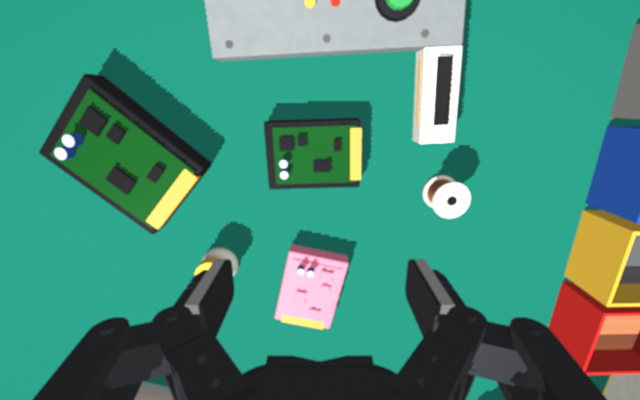

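The wrist view shows the target carrier at about (315,153). The rail's front edge runs (213,58)-(463,47), the contact block's face is at about (416,95), and the spool is at (450,197). I'll crop in to get the corners.

Run:
```python
from h import *
f=load('wrist')
c=f['pixels'][0:210,200:480,::-1]
cv2.imwrite('pics/crop0.png',cv2.resize(c,(784,588),interpolation=cv2.INTER_CUBIC))
for n,u,v,z in [('c1',265,122,.023),('c2',360,119,.023),('c3',363,185,.023),('c4',271,188,.023),('railL',213,58,.03),('railR',463,47,.03),('b1',418,47,.03),('b2',414,140,.03),('btn',398,0,.036),('spool',452,201,.038),('tin',215,265,.04)]:
    print(n,atz(f,u,v,z).round(4))
```

```text
c1 [0.5135 0.0566 0.023 ]
c2 [0.6205 0.0599 0.023 ]
c3 [ 0.6273 -0.017   0.023 ]
c4 [ 0.5165 -0.0207  0.023 ]
railL [0.464  0.1222 0.03  ]
railR [0.7232 0.1329 0.03  ]
b1 [0.6765 0.1325 0.03  ]
b2 [0.6814 0.0375 0.03  ]
btn [0.6513 0.1731 0.036 ]
spool [ 0.7307 -0.0322  0.038 ]
tin [ 0.4436 -0.1165  0.04  ]
```

View pics/crop0.png

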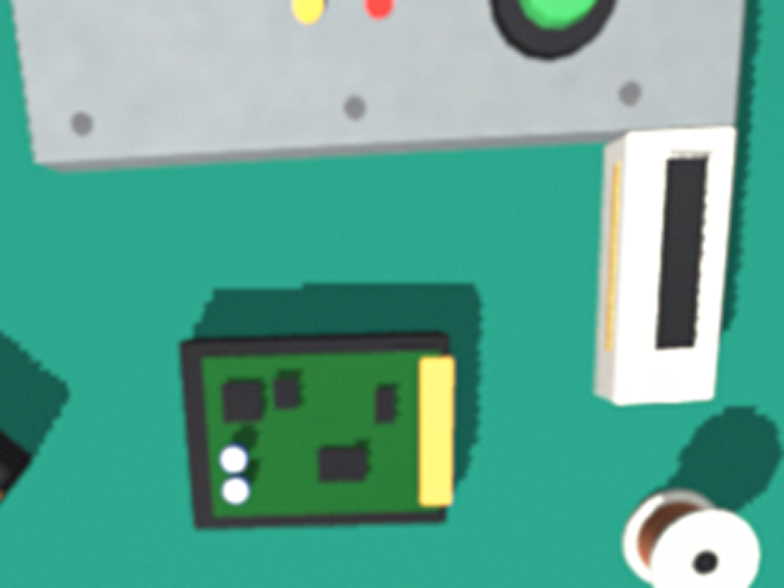

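The crop shows these corners, in crop pixels at 2.8x:
- Carrier: top corners at (182,343), (445,333), (445,520), (197,527).
- Block: top face edge (625,138)-(616,403).
- Rail: top front edge (35,162)-(605,140).

Next I'll fit both poses by least squares.

```bash
cat > fit.py <<'E'
from h import *
from scipy.optimize import least_squares
def fit(f,loc,px,x0):
    loc=np.array(loc,float);px=np.array(px,float)
    def w(p):
        c,s=np.cos(p[2]),np.sin(p[2]); L=loc.copy()
        L[:,:2]=loc[:,:2]@np.array([[c,s],[-s,c]])+p[:2]; return L
    r=least_squares(lambda p:(proj(f,w(p))-px).ravel(),x0)
    return r.x,r.fun.reshape(-1,2).round(1).tolist()
E
python3 - <<'E'
from fit import *
f=load('wrist'); C=lambda a:[(200+u/2.8,v/2.8) for u,v in a]
d,r=fit(f,[(-.22,0,.03),(0,0,.03),(0,-.1,.03),(.04,-.1,.03),(.04,0,.03)],C([(35,162),(625,138),(616,404),(714,399),(735,127)]),[.68,.13,.04]); print('dock',d,np.degrees(d[2]),r)
c,r=fit(f,[(-.055,.04,.023),(.055,.04,.023),(.055,-.04,.023),(-.055,-.04,.023)],C([(183,343),(449,335),(449,521),(197,527)]),[.57,.02,.04]); print('car',c,np.degrees(c[2]),r)
R=lambda a:np.array([[np.cos(a),-np.sin(a)],[np.sin(a),np.cos(a)]])
print('car in dock',R(d[2]).T@(c[:2]-d[:2]),'seat',d[:2]+R(d[2])@[-.055,-.04],'btn',d[:2]+R(d[2])@[.03,.045],d[:2]+R(d[2])@[-.03,.045])
for u,v in [(290,245),(348,255),(208,165),(398,0)]: print(u,v,atz(f,u,v,.023).round(3))
s=load('scene');t=load('side')
print('btn px',proj(s,[list(d[:2]+R(d[2])@[x,.045])+[.036] for x in(.03,-.03)]),proj(t,[list(d[:2]+R(d[2])@[x,.045])+[.036] for x in(.03,-.03)]))
print('spool',atz(f,452,201,.038),arm.tips_ahead)
E
```

```text
dock [0.68299234 0.132151   0.04786182] 2.7422803470137875 [[-0.1, 0.7], [1.0, -1.9], [-0.8, 0.4], [-0.5, 0.6], [0.4, 0.4]]
car [0.56865857 0.0187408  0.02906183] 1.6651204544492746 [[-1.3, -1.0], [1.4, -1.1], [0.5, 1.1], [-0.6, 1.5]]
car in dock [-0.11962878 -0.1078102 ] seat [0.62996906 0.08956541] btn [0.71080502 0.17853478] [0.65087373 0.17566416]
290 245 [ 0.537 -0.097  0.023]
348 255 [ 0.612 -0.111  0.023]
208 165 [0.443 0.007 0.023]
398 0 [0.654 0.177 0.023]
btn px [[397.54477905 224.00728815]
 [383.53519542 211.76784652]] [[360.84374332 181.86680709]
 [342.41876455 183.19982192]]
spool [ 0.73069942 -0.03219487  0.038     ] 0.025
```

play_rows([
  {"dx": -0.007,"dy": -0.073,"dz": -0.08,"spin": 0.03},
  {"dx": -0.007,"dy": -0.073,"dz": -0.16,"spin": 0.03},
  {"dx": -0.007,"dy": -0.073,"dz": -0.24,"spin": 0.03},
  {"dx": -0.007,"dy": -0.073,"dz": -0.32,"spin": 0.03},
  {"dx": -0.007,"dy": -0.073,"dz": -0.343,"spin": 0.03},
], jaw=0.3, squeeze=30)

```text
time_s: 0.65
position: [0.5671, -0.0436, 0.0458]
tool_rot: [0.69, 0.723, -0.002, -0.003]
contact_force: [-0.6, 0.2, 1.2]
finger_gap: 0.0597
gripper_force: 0.0
```

play_rows([
  {"dz": 0},
  {"dz": -0.003},
  {"dz": -0.006},
  {"dz": -0.01},
  {"dz": -0.01},
])

```text
$.commands[0]: bad value
```

Run:
```python
from h import *
f=grab('wrist'); g=grab('side')
a=cv2.resize(f['pixels'],(480,300)); b=cv2.resize(g['pixels'][150:300,220:460],(480,300),interpolation=cv2.INTER_CUBIC)
cv2.imwrite('pics/m1.png',np.vstack([a,b])[:,:,::-1])
s=arm.sense();print({k:np.round(s[k],4) for k in('time_s','position','tool_rot','contact_force','finger_gap')})
```

```text
{'time_s': np.float64(0.75), 'position': array([ 0.5675, -0.0435,  0.0467]), 'tool_rot': array([ 0.6904,  0.7235, -0.0025, -0.0036]), 'contact_force': array([-0.3861, -0.5396,  0.5513]), 'finger_gap': np.float64(0.0597)}
```

View pics/m1.png

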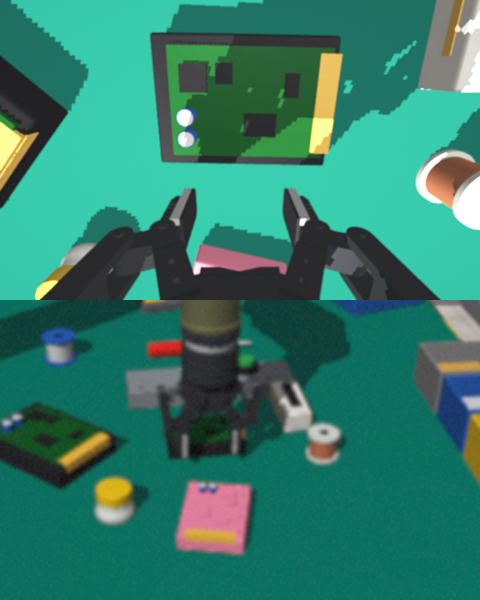

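The upper half shows the fingers, at about (185,200) and (293,200), standing clear between the carrier and the pink one. I'll descend, giving every key.

play_rows([
  {"dx": 0,"dy": 0,"dz": -0.007,"spin": 0},
  {"dx": 0,"dy": 0,"dz": -0.014,"spin": 0},
  {"dx": 0,"dy": 0,"dz": -0.02,"spin": 0},
  {"dx": 0,"dy": 0,"dz": -0.026,"spin": 0},
  {"dx": 0,"dy": 0,"dz": -0.026,"spin": 0},
])

```text
time_s: 1.25
position: [0.5709, -0.0438, 0.0352]
tool_rot: [0.69, 0.724, 0.0, 0.0]
contact_force: [-0.1, -0.6, -0.1]
finger_gap: 0.06
gripper_force: 0.0
```

play_rows([
  {"dx": 0,"dy": 0,"dz": -0.004,"spin": 0},
  {"dx": 0,"dy": 0,"dz": -0.008,"spin": 0},
  {"dx": 0,"dy": 0.007,"dz": -0.008,"spin": 0},
  {"dx": 0,"dy": 0.014,"dz": -0.008,"spin": 0},
  {"dx": -0.001,"dy": 0.021,"dz": -0.008,"spin": 0},
])

```text
time_s: 1.75
position: [0.5703, -0.0308, 0.0301]
tool_rot: [0.69, 0.724, 0.0, -0.0]
contact_force: [0.0, 0.7, -0.3]
finger_gap: 0.0598
gripper_force: 0.0
```

play_rows([
  {"dx": 0,"dy": 0.01,"dz": 0,"spin": 0},
  {"dx": -0.001,"dy": 0.02,"dz": 0,"spin": 0},
  {"dx": -0.0015,"dy": 0.03,"dz": 0,"spin": 0},
  {"dx": -0.002,"dy": 0.04,"dz": 0,"spin": 0},
  {"dx": -0.0025,"dy": 0.05,"dz": 0,"spin": 0},
])

```text
time_s: 2.25
position: [0.5687, -0.0007, 0.0301]
tool_rot: [0.69, 0.724, -0.0, 0.0]
contact_force: [0.9, -2.7, 0.4]
finger_gap: 0.0599
gripper_force: 0.9
```

play_rows([
  {"dx": 0,"dy": 0.01,"dz": 0,"spin": 0},
  {"dx": -0.001,"dy": 0.02,"dz": 0,"spin": 0},
  {"dx": -0.0015,"dy": 0.03,"dz": 0,"spin": 0},
  {"dx": -0.002,"dy": 0.04,"dz": 0,"spin": 0},
  {"dx": -0.0025,"dy": 0.048,"dz": 0,"spin": 0},
])

```text
time_s: 2.75
position: [0.5672, 0.0281, 0.0301]
tool_rot: [0.69, 0.724, -0.0, 0.0]
contact_force: [-0.1, -1.8, -0.6]
finger_gap: 0.0595
gripper_force: 1.0
```

play_rows([
  {"dx": 0,"dy": 0.003,"dz": 0,"spin": 0},
  {"dx": 0,"dy": 0.006,"dz": 0,"spin": 0},
  {"dx": 0,"dy": 0.008,"dz": 0,"spin": 0},
  {"dx": 0,"dy": 0.008,"dz": 0,"spin": 0},
])

```text
time_s: 3.15
position: [0.5672, 0.0325, 0.0301]
tool_rot: [0.69, 0.724, 0.0, -0.0]
contact_force: [0.5, -0.8, 0.5]
finger_gap: 0.0599
gripper_force: 0.5
```

play_rows([
  {"dx": 0,"dy": 0.0015,"dz": 0,"spin": 0},
  {"dx": 0,"dy": 0.003,"dz": 0,"spin": 0},
  {"dx": 0,"dy": 0.0045,"dz": 0,"spin": 0},
  {"dx": 0,"dy": 0.006,"dz": 0,"spin": 0},
])

```text
time_s: 3.55
position: [0.5672, 0.0359, 0.0301]
tool_rot: [0.69, 0.724, -0.0, 0.0]
contact_force: [0.7, -1.9, 0.7]
finger_gap: 0.0597
gripper_force: 1.1
```

play_rows([
  {"dx": 0,"dy": 0.0015,"dz": 0,"spin": 0},
  {"dx": 0,"dy": 0.003,"dz": 0,"spin": 0},
  {"dx": 0,"dy": 0.0045,"dz": 0,"spin": 0},
  {"dx": 0,"dy": 0.0045,"dz": 0,"spin": 0},
])

```text
time_s: 3.95
position: [0.5674, 0.0384, 0.0301]
tool_rot: [0.69, 0.724, -0.0, 0.0]
contact_force: [0.1, -5.1, 1.2]
finger_gap: 0.0595
gripper_force: 2.2
```

play_rows([
  {"dx": 0,"dy": 0.001,"dz": 0,"spin": 0},
  {"dx": 0,"dy": 0.002,"dz": 0,"spin": 0},
  {"dx": 0,"dy": 0.002,"dz": 0,"spin": 0},
])

```text
time_s: 4.25
position: [0.5674, 0.0385, 0.0302]
tool_rot: [0.69, 0.724, -0.001, 0.001]
contact_force: [0.2, -8.2, 0.6]
finger_gap: 0.0599
gripper_force: 4.2
```

The carrier is against the rail: force is rising with no motion. Next I back off, lift, turn 90° and go to its −x end.

play_rows([
  {"dx": 0,"dy": -0.015,"dz": 0,"spin": 0},
  {"dx": 0,"dy": -0.02,"dz": 0.05,"spin": 0},
  {"dx": 0,"dy": -0.02,"dz": 0.1,"spin": -0.09},
  {"dx": -0.07,"dy": 0.02,"dz": 0.1,"spin": -0.18},
  {"dx": -0.133,"dy": 0.063,"dz": 0.1,"spin": -0.27},
])

```text
time_s: 4.75
position: [0.488, 0.0781, 0.0911]
tool_rot: [0.83, 0.558, 0.002, 0.0]
contact_force: [-0.5, 1.1, -0.7]
finger_gap: 0.06
gripper_force: 0.0
```

play_rows([
  {"dx": 0,"dy": 0,"dz": 0,"spin": -0.09},
  {"dx": 0,"dy": 0,"dz": 0,"spin": -0.18},
  {"dx": 0,"dy": 0,"dz": 0,"spin": -0.27},
  {"dx": 0,"dy": 0,"dz": 0,"spin": -0.36},
  {"dx": 0,"dy": 0,"dz": 0,"spin": -0.45},
], jaw=0.65)

```text
time_s: 5.25
position: [0.4871, 0.0782, 0.0901]
tool_rot: [0.971, 0.238, -0.0, -0.001]
contact_force: [0.3, -0.4, 0.5]
finger_gap: 0.0302
gripper_force: 0.0
```

play_rows([
  {"dx": 0,"dy": 0,"dz": 0,"spin": -0.09},
  {"dx": 0,"dy": 0,"dz": 0,"spin": -0.18},
  {"dx": 0,"dy": 0,"dz": 0,"spin": -0.28},
  {"dx": 0,"dy": 0,"dz": 0,"spin": -0.28},
  {"dx": 0,"dy": 0,"dz": 0,"spin": -0.28},
])

```text
time_s: 5.75
position: [0.4872, 0.0779, 0.09]
tool_rot: [1.0, 0.025, -0.0, -0.0]
contact_force: [0.3, -1.1, 0.2]
finger_gap: 0.0296
gripper_force: 0.0
```

Run:
```python
from h import *
f=grab('wrist'); g=grab('scene')
a=cv2.resize(f['pixels'],(480,300)); b=cv2.resize(g['pixels'][120:270,230:470],(480,300),interpolation=cv2.INTER_CUBIC)
cv2.imwrite('pics/m2.png',np.vstack([a,b])[:,:,::-1])
s=arm.sense();print({k:np.round(s[k],4) for k in('time_s','position','tool_rot','contact_force','finger_gap')})
```

```text
{'time_s': np.float64(5.85), 'position': array([0.4873, 0.0778, 0.0901]), 'tool_rot': array([ 9.997e-01,  2.470e-02, -1.000e-04, -2.000e-04]), 'contact_force': array([ 0.0204, -0.0331,  0.3269]), 'finger_gap': np.float64(0.0299)}
```

View pics/m2.png

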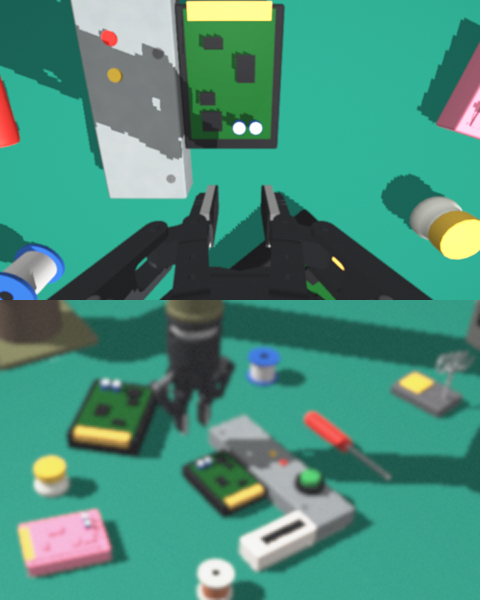

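The carrier lies flush on the rail, and the fingers at (210,200) and (268,200) are clear behind its −x end. I'll descend and push +x.

play_rows([
  {"dx": 0,"dy": 0,"dz": -0.04,"spin": 0},
  {"dx": 0,"dy": 0,"dz": -0.07,"spin": 0},
  {"dx": 0,"dy": 0,"dz": -0.09,"spin": 0},
  {"dx": 0,"dy": 0,"dz": -0.093,"spin": 0},
  {"dx": 0,"dy": 0,"dz": -0.093,"spin": 0},
])

```text
time_s: 6.35
position: [0.4872, 0.0777, 0.0341]
tool_rot: [1.0, 0.024, -0.0, -0.0]
contact_force: [1.2, -0.2, -0.4]
finger_gap: 0.0301
gripper_force: 0.0
```

play_rows([
  {"dx": 0.008,"dy": 0,"dz": 0,"spin": 0},
  {"dx": 0.016,"dy": 0.001,"dz": 0,"spin": 0},
  {"dx": 0.024,"dy": 0.001,"dz": 0,"spin": 0},
  {"dx": 0.032,"dy": 0.0015,"dz": 0,"spin": 0},
  {"dx": 0.04,"dy": 0.002,"dz": 0,"spin": 0},
])

```text
time_s: 6.85
position: [0.5112, 0.0789, 0.0345]
tool_rot: [1.0, 0.024, -0.0, 0.0]
contact_force: [-2.4, 0.2, 2.4]
finger_gap: 0.0299
gripper_force: 1.5
```

play_rows([
  {"dx": 0.01,"dy": 0,"dz": 0,"spin": 0},
  {"dx": 0.02,"dy": 0.001,"dz": 0,"spin": 0},
  {"dx": 0.03,"dy": 0.0015,"dz": 0,"spin": 0},
  {"dx": 0.04,"dy": 0.002,"dz": 0,"spin": 0},
  {"dx": 0.05,"dy": 0.0025,"dz": 0,"spin": 0},
])

```text
time_s: 7.35
position: [0.542, 0.0804, 0.0343]
tool_rot: [1.0, 0.024, -0.0, -0.0]
contact_force: [-3.6, 0.1, 2.7]
finger_gap: 0.0297
gripper_force: 1.5
```

play_rows([
  {"dx": 0.007,"dy": 0,"dz": 0,"spin": 0},
  {"dx": 0.014,"dy": 0.001,"dz": 0,"spin": 0},
  {"dx": 0.02,"dy": 0.001,"dz": 0,"spin": 0},
  {"dx": 0.024,"dy": 0.001,"dz": 0,"spin": 0},
  {"dx": 0.027,"dy": 0.0015,"dz": 0,"spin": 0},
])

```text
time_s: 7.85
position: [0.5578, 0.0812, 0.0342]
tool_rot: [1.0, 0.024, 0.0, 0.0]
contact_force: [-2.4, -0.0, 1.0]
finger_gap: 0.0299
gripper_force: 1.3
```

play_rows([
  {"dx": 0.0015,"dy": 0,"dz": 0,"spin": 0},
  {"dx": 0.003,"dy": 0,"dz": 0,"spin": 0},
  {"dx": 0.0045,"dy": 0,"dz": 0,"spin": 0},
  {"dx": 0.006,"dy": 0,"dz": 0,"spin": 0},
])

```text
time_s: 8.25
position: [0.5613, 0.0813, 0.0343]
tool_rot: [1.0, 0.024, 0.0, -0.0]
contact_force: [-2.6, 0.8, 0.3]
finger_gap: 0.0298
gripper_force: 0.9
```

play_rows([
  {"dx": 0.0015,"dy": 0,"dz": 0,"spin": 0},
  {"dx": 0.003,"dy": 0,"dz": 0,"spin": 0},
  {"dx": 0.0045,"dy": 0,"dz": 0,"spin": 0},
  {"dx": 0.006,"dy": 0,"dz": 0,"spin": 0},
])

```text
time_s: 8.65
position: [0.5632, 0.0813, 0.0342]
tool_rot: [1.0, 0.024, -0.002, -0.0]
contact_force: [-6.4, -0.1, 5.0]
finger_gap: 0.0298
gripper_force: 3.3
```

play_rows([
  {"dx": 0.0015,"dy": 0,"dz": 0,"spin": 0},
  {"dx": 0.003,"dy": 0,"dz": 0,"spin": 0},
  {"dx": 0.003,"dy": 0,"dz": 0,"spin": 0},
])

```text
time_s: 8.95
position: [0.5633, 0.0812, 0.0341]
tool_rot: [1.0, 0.024, -0.003, 0.0]
contact_force: [-8.9, 0.7, 5.1]
finger_gap: 0.0302
gripper_force: 4.0
```

It's home against the block, and the stop at x=0.563 matches the predicted 0.564. I'll back off and look from above.

play_rows([
  {"dx": -0.01,"dy": 0,"dz": 0,"spin": 0},
  {"dx": -0.02,"dy": 0,"dz": 0,"spin": 0},
  {"dx": -0.02,"dy": 0,"dz": 0.08,"spin": 0},
  {"dx": -0.02,"dy": 0,"dz": 0.16,"spin": 0},
  {"dx": -0.02,"dy": 0,"dz": 0.2,"spin": 0},
], jaw=1)

```text
time_s: 9.45
position: [0.5575, 0.0814, 0.1584]
tool_rot: [1.0, 0.024, 0.004, -0.0]
contact_force: [1.0, 0.2, -0.0]
finger_gap: 0.0002
gripper_force: 0.0
```

play_rows([
  {"dx": 0,"dy": 0,"dz": 0,"spin": 0.001},
  {"dx": 0,"dy": 0,"dz": 0,"spin": 0.001},
  {"dx": 0,"dy": 0,"dz": 0,"spin": 0.001},
])

```text
time_s: 9.75
position: [0.5537, 0.0812, 0.1531]
tool_rot: [1.0, 0.024, -0.001, 0.0]
contact_force: [-0.2, -1.0, -0.6]
finger_gap: 0.0001
gripper_force: 0.0
```

Run:
```python
from h import *
f=grab('wrist','wrist3.png')
s=arm.sense();print({k:np.round(s[k],4) for k in('time_s','position','tool_rot','contact_force','finger_gap')}, ray(f,320,200)[0])
```

```text
{'time_s': np.float64(9.8), 'position': array([0.5535, 0.0812, 0.1527]), 'tool_rot': array([ 9.997e-01,  2.430e-02, -1.400e-03,  1.000e-04]), 'contact_force': array([0.3584, 0.285 , 0.1687]), 'finger_gap': np.float64(-0.0)} [0.63575273 0.08343643 0.27138828]
```

View pics/wrist3.png

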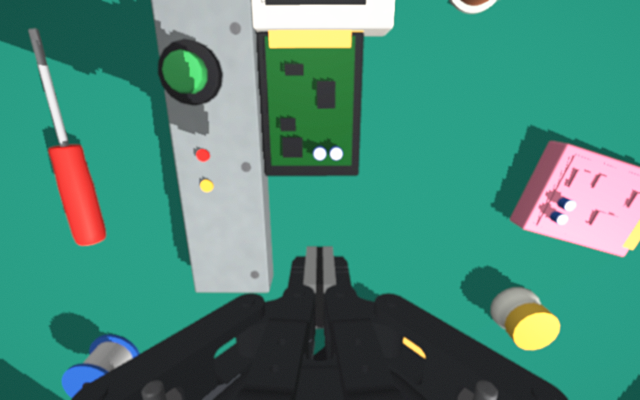

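The carrier sits square in the corner, with its lower corners at (266,175) and (358,175) and its gold edge at the block. The button is at (186,72). A quick numeric check follows.

Run:
```python
from fit import *
f=load('wrist')
d,r=fit(f,[(-.22,0,.03),(-.22,.07,.03),(.0,-.1,.03)],[(271,292),(196,292),(388,27)],[.68,.13,.04]); print('dock',d,r)
c,r=fit(f,[(-.055,.04,.023),(-.055,-.04,.023),(.055,-.04,.023)],[(266,174),(358,175),(362,33)],[.63,.09,.04]); print('car',c,r)
for u,v,z in [(186,72,.036),(185,71,.042),(190,72,.03)]: print('btn',atz(f,u,v,z))
```

```text
dock [0.68170805 0.13615976 0.06751756] [[-1.1, 0.6], [-0.1, 1.6], [0.9, -1.2]]
car [0.62911919 0.09021581 0.05401938] [[-2.3, 2.8], [0.5, 1.2], [1.6, -2.9]]
btn [0.65068443 0.18051854 0.036     ]
btn [0.65093225 0.17869791 0.042     ]
btn [0.65118794 0.18000904 0.03      ]
```

The carrier is within about 1 mm of its seat. Now the button, at (0.651, 0.178), with the fingers shut.

play_rows([
  {"dx": 0.06,"dy": 0.06,"dz": 0,"spin": 0},
  {"dx": 0.12,"dy": 0.12,"dz": 0,"spin": 0},
  {"dx": 0.163,"dy": 0.162,"dz": -0.05,"spin": 0},
  {"dx": 0.163,"dy": 0.162,"dz": -0.11,"spin": 0},
  {"dx": 0.163,"dy": 0.162,"dz": -0.12,"spin": 0},
])

```text
time_s: 10.3
position: [0.6489, 0.1786, 0.0757]
tool_rot: [1.0, 0.025, -0.005, 0.001]
contact_force: [-0.0, 1.5, 1.6]
finger_gap: 0.0002
gripper_force: 1.1
```

play_rows([
  {"dx": 0,"dy": 0,"dz": -0.004,"spin": 0},
  {"dx": 0,"dy": 0,"dz": -0.008,"spin": 0},
  {"dx": 0,"dy": 0,"dz": -0.012,"spin": 0},
  {"dx": 0,"dy": 0,"dz": -0.012,"spin": 0},
])

```text
time_s: 10.7
position: [0.6528, 0.1779, 0.0766]
tool_rot: [1.0, 0.024, 0.001, -0.0]
contact_force: [-0.4, -0.1, 2.4]
finger_gap: 0.0001
gripper_force: 0.8
```

play_rows([
  {"dx": 0,"dy": 0,"dz": -0.003,"spin": 0},
  {"dx": 0,"dy": 0,"dz": -0.006,"spin": 0},
  {"dx": 0,"dy": 0,"dz": -0.006,"spin": 0},
])

```text
time_s: 11.0
position: [0.653, 0.178, 0.0722]
tool_rot: [1.0, 0.024, 0.001, 0.0]
contact_force: [-0.1, -1.7, 3.9]
finger_gap: -0.0001
gripper_force: 2.1
```

play_rows([
  {"dx": 0,"dy": 0,"dz": -0.003,"spin": 0},
  {"dx": 0,"dy": 0,"dz": -0.005,"spin": 0},
  {"dx": 0,"dy": 0,"dz": -0.005,"spin": 0},
])

```text
time_s: 11.3
position: [0.6531, 0.1781, 0.0709]
tool_rot: [1.0, 0.024, 0.001, 0.0]
contact_force: [-2.4, -4.1, 14.6]
finger_gap: 0.0
gripper_force: 7.4
```

play_rows([
  {"dx": 0,"dy": 0,"dz": -0.002,"spin": 0},
  {"dx": 0,"dy": 0,"dz": -0.004,"spin": 0},
  {"dx": 0,"dy": 0,"dz": -0.004,"spin": 0},
])

```text
time_s: 11.6
position: [0.6531, 0.1781, 0.0707]
tool_rot: [1.0, 0.024, 0.002, 0.0]
contact_force: [-6.3, -4.0, 25.4]
finger_gap: -0.0002
gripper_force: 12.9
```

It's a hard stop after about 6 mm of spring travel, so the button is fully down. Now I release it and retreat.

play_rows([
  {"dx": 0,"dy": 0,"dz": 0.02,"spin": 0},
  {"dx": 0,"dy": 0,"dz": 0.06,"spin": 0},
  {"dx": 0,"dy": 0,"dz": 0.12,"spin": 0},
  {"dx": -0.06,"dy": -0.06,"dz": 0.18,"spin": 0},
  {"dx": -0.12,"dy": -0.12,"dz": 0.2,"spin": 0},
])

```text
time_s: 12.1
position: [0.5919, 0.1169, 0.1841]
tool_rot: [1.0, 0.025, 0.003, -0.001]
contact_force: [0.0, -1.3, 0.1]
finger_gap: 0.0002
gripper_force: 0.0
```

play_rows([
  {"dx": -0.04,"dy": -0.04,"dz": 0,"spin": 0},
  {"dx": -0.04,"dy": -0.04,"dz": 0,"spin": 0},
  {"dx": -0.04,"dy": -0.04,"dz": 0,"spin": 0},
  {"dx": -0.04,"dy": -0.04,"dz": 0,"spin": 0},
])

```text
time_s: 12.5
position: [0.5668, 0.0926, 0.1817]
tool_rot: [1.0, 0.024, 0.0, -0.0]
contact_force: [0.0, 0.4, -0.3]
finger_gap: 0.0001
gripper_force: 0.0
```

Run:
```python
from h import *
f=grab('wrist'); cv2.imwrite('pics/w4.png',np.ascontiguousarray(f['pixels'][:,:,::-1]))
s=arm.sense();print(s['position'],s['contact_force'],s['time_s'])
```

```text
[0.56690513 0.092717   0.18158264] [ 0.54374824 -0.61209303 -0.41932985] 12.55
```

View pics/w4.png

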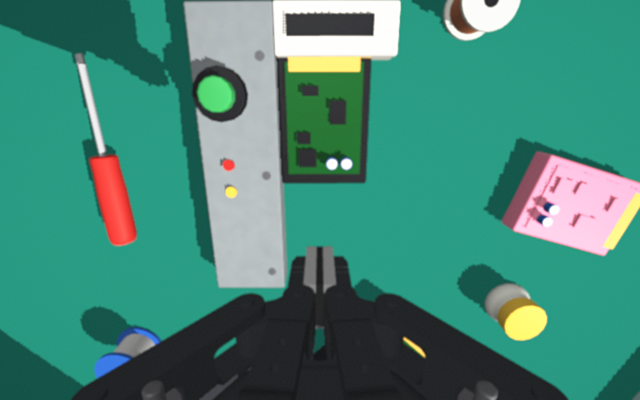

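The carrier, at about (325,120), is still square in the corner. The button at (216,94) is up and the bystanders are where they were.

```bash
python3 -c "
from cell import arm
print(arm.hand_in())"
```

```text
the job is handed in; nothing more can be done
None
```

I pushed the carrier home against the block and rail (about 1 mm from its seat by camera), pressed the start button to its stop and let it come up, touched nothing else, and handed in at about 12.6 s; no verdict came back.

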